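# Lay the breakfast place with a boiled egg

## Robot

A 6-joint arm with a two-finger parallel gripper is mounted at the origin on the work surface. World frame = base frame: x ahead of the robot, y to its left, z up, the work surface at z = 0. Lengths are in mm, angles in rad, forces in N, time in s.
With the tool pointing down it reaches from about 275 to 1000 mm from the base axis. Payload 8.4 kg.
Tool frame: the origin (TCP) lies between the finger pads; the fingertips stand 14 mm ahead of it and the grasp point (between the pads) lies 5 mm behind it; z points along the fingers, y is the line along which they close (so a half turn about z gives the same grasp; the last joint's range is limited). The gripper opens to 85 mm and grips with 20 to 120 N. Pads are 22 mm wide; open, the fingers measure 114 mm over their backs; the gripper's body (76 mm by 85 mm) begins 54 mm behind the grasp point. The pads swing forward as they close: fully open they stand 13 mm farther back than shut.
Start: joints at [-1.271, 0.353, 1.633, -0, 1.155, -0.002], TCP at [185.773, -596.755, 245.281] pointing down, gripper open.
Joint ranges: [-2.63, 2.63], [-0.92, 2.1], [0.06, 2.66], [-1.3, 4.44], [0, 2.69], [-3.02, 3.02]. Speed limits (rad/s): [2.22, 2.22, 2.79, 3.14, 3.14, 3.14].

## Interface

Orientations are given as a unit quaternion [w, x, y, z].
In Python, from plant import read_state, snapshot, hand_in gives the robot as it stands.
- The arm moves only by the tool arm_command, never from a script. Its argument "moves" is a list of rows, each an object of numbers: "x", "y", "z": the shift along the tool's x, y, z in m; "roll": the turn about the tool's z in degrees. In form: [{"x": .., "y": .., "z": .., "roll": ..}, ...]. A call has 1 to 12 rows; each row is the pose to reach, as a shift and turn from the pose commanded when the call began, along the tool's axes at that moment; what a row does not reach only later rows make up. A row lasts 1/12 s, in which the tool goes at most 41.7 mm and 7.16 degrees, less where a joint would pass 70% of its speed; a pose out of reach is approached as far as the arm can. A call with a gripper value outside its range is refused whole. "grip" is the opening, from 0 (shut) to 1 (fully open), set as the call begins (left out, the last holds). The fingers move at their own pace and stop on an object; the grip force is fixed at half the most. Time passes only in rows, so rows that repeat a pose let the fingers close. It gives the time, the measured TCP pose, the force, the opening and the grip force at its end, in the units of the state.
- read_state(): the state, without advancing time (a new reading comes with each control period).
- snapshot(name): name is "side" or "top" or "wrist"; returns a dict with "img" (480x640x3 uint8, red, green, blue), "fx", "fy", "cx", "cy" (pixels), "rvec" (rotation vector, rad) and "tvec" (3), from world to camera coordinates, as OpenCV has them; the wrist camera has in their place "T_tool_cam" (4x4, takes a point from camera to tool coordinates, whose origin is the TCP and whose axes are the flange's). Camera axes: x right, y down, z forward; pixel columns grow to the right and rows downward; lengths in mm; the calibration is good to about 2 mm. A picture is of the moment at which its call begins: read the wrist's pose just before it. There is no depth.
- hand_in(): hands the job in; it is judged then, once.
The state is a dict: "time_s": time; "qpos": joint angles; "dq": joint speeds; "joint_efforts": joint torques, N m; "position": TCP position; "tool_rot": TCP orientation; "wrist_force": force on the tool from outside, world axes, zero at the start; "ft_torque": the same for the moment, N m; "opening": finger opening in mm; "grasp_force": force on a finger pad.
Only numpy, scipy, OpenCV 4.12 (cv2) and the standard library are available. Lean on these libraries where they do the work, as an engineer would, in place of code of your own. Each camera call takes 0.05 s, during which the arm holds its last target. There are 200 camera calls.

## Task

Lay the breakfast place round the rectangular plate with the toast, seen from the robot's side: stand the egg cup behind the middle of the plate's far long edge with a gap of 2 cm to the plate, the squat salt shaker to the left and the taller pepper mill to the right of the egg cup, in line with it along the plate's edge and each 3 cm clear of it, and lay the knife to the right of the plate, parallel to its short side, level with its middle, blade tip away from the robot, 2 cm clear of the plate. Only when all four lie in place, as the last thing, take the egg from its tray and stand it upright in the egg cup. Do not knock or shift the drinking cup.

Things in the scene. Friction and masses are not known exactly. Their poses are not given: they have to be found in the camera images.
- plate: Rectangular cream plate with a brown rim and a slice of toast on it, fixed to the table, 140 mm (x) by 200 mm (y), rim 15 mm high, toast top 23 mm high. Origin: centre of its underside, on the table. Its x axis points to its far long edge, away from the robot, its y axis to its left short edge; it is turned by up to 0.35 rad.
- egg_cup: White ceramic egg cup, loose, empty, upright, 90 g, 52 mm high. Origin: centre of its underside. Foot 40 mm across, waist 22 mm at 13 mm height, bowl from 32 mm height up to the rim, 40 mm across at its lower end and 46 mm (the widest) at the rim. The round opening is 36 mm wide and 17 mm deep. Its turn about z means nothing.
- salt: Squat steel salt shaker with a domed top, loose, upright, about 120 g, 66 mm high, round, 40 mm across (38 mm between 6 and 44 mm height). Origin: centre of its underside. Its turn means nothing.
- pepper: Taller turned wooden pepper mill with a small knob on top, loose, upright, about 140 g, 95 mm high, round, foot 44 mm across, waist 35 mm between 22 and 42 mm height, straight head 44 mm across between 50 and 74 mm height (the place to grip), knob 20 mm. Origin: centre of its underside. Its turn means nothing.
- knife: Steel butter knife lying flat, loose, about 70 g, 175 mm long. Origin: on the table under its middle line, x axis along the knife to the blade tip: handle from x = -85 to -5 mm, 16 mm wide, 10 mm high; blade from -5 to +90 mm, 18 mm wide, between 2.5 and 7.5 mm high. Centre of mass: x about -10 mm. At the start the blade points away from the robot to within 0.6 rad.
- knife_tip (a point): The blade's tip, on the knife's middle line, 90 mm from the knife's origin along its x.
- egg: Brown boiled egg, rigid, loose, 60 g, 56 mm high, 44 mm across at its widest, which is 25 mm above the origin. Stands upright, blunt end down, in one cell of the egg tray. Origin: its lowest point; z axis to the pointed top. Standing in the tray or in the egg cup its lowest point is 10 to 11 mm below the rim that holds it (rim 52 mm above the table in the egg cup, so origin about 42 mm up).
- egg_tray: Square cardboard tray with four egg cells, fixed, 100 mm by 100 mm; cell rims 36 mm above the table, 46 mm across outside and 36 mm inside, cell centres at x, y = +-25 mm. Origin: centre of its underside. Three cells are empty, the one at (+25, +25) mm holds the egg.
- cup: White handleless drinking cup, loose, 68 mm across at the rim, 80 mm high, not to be disturbed. Origin: centre of its underside.

How it is judged (in metres and radians):
On the way, in this order (a step that is already met when the one before it is completed fails the run):
1. egg cup, salt shaker, pepper mill and knife all stand or lie in their places, with the egg not yet in the egg cup (x of egg_cup in the frame of plate between 0.099 and 0.127 m and y of egg_cup in the frame of plate between -0.014 and 0.014 m and angle between each of egg_cup, salt, pepper's own z axis and vertical below 0.12 rad and height (world z) of each of egg_cup, salt, pepper, knife below 0.01 m and linear speed of each of egg_cup, salt, pepper, knife below 0.02 m/s and angular speed of each of egg_cup, salt, pepper, knife below 0.2 rad/s and x of salt in the frame of plate between 0.097 and 0.129 m and horizontal distance between salt and egg_cup between 0.059 and 0.087 m and y of salt in the frame of plate above 0.03 m and x of pepper in the frame of plate between 0.097 and 0.129 m and horizontal distance between pepper and egg_cup between 0.061 and 0.089 m and y of pepper in the frame of plate below -0.03 m and y of knife in the frame of plate between -0.143 and -0.115 m and x of knife in the frame of plate between -0.02 and 0.02 m and angle between the x axis of knife and the x axis of plate, either way round below 0.17 rad and x of knife_tip in the frame of plate above 0.05 m and angle between knife's own x axis and vertical above 1.4 rad and angle between knife's own z axis and vertical below 0.2 rad and horizontal distance between egg and egg_cup above 0.05 m), for 0.2 s.
2. the egg stands in the egg cup (horizontal distance between egg and egg_cup below 0.01 m and height (world z) of egg between 0.034 and 0.05 m and angle between egg's own z axis and vertical below 0.35 rad and linear speed of egg below 0.02 m/s and angular speed of egg below 0.2 rad/s), for 0.2 s.
At the end, for the whole second after the job is handed in: All as in the goal: centres within 14 mm of the place (16 mm in line for salt and pepper; gaps of salt and pepper are to the egg cup; knife 20 mm fore and aft, 0.17 rad), upright within 0.12 rad, egg upright within 0.35 rad and 10 mm of the cup's axis; all at rest on the table, released (all of step 2 and x of egg_cup in the frame of plate between 0.099 and 0.127 m and y of egg_cup in the frame of plate between -0.014 and 0.014 m and angle between each of egg_cup, salt, pepper's own z axis and vertical below 0.12 rad and height (world z) of each of egg_cup, salt, pepper, knife below 0.01 m and linear speed of each of egg_cup, salt, pepper, knife below 0.02 m/s and angular speed of each of egg_cup, salt, pepper, knife below 0.2 rad/s and x of salt in the frame of plate between 0.097 and 0.129 m and horizontal distance between salt and egg_cup between 0.059 and 0.087 m and y of salt in the frame of plate above 0.03 m and x of pepper in the frame of plate between 0.097 and 0.129 m and horizontal distance between pepper and egg_cup between 0.061 and 0.089 m and y of pepper in the frame of plate below -0.03 m and y of knife in the frame of plate between -0.143 and -0.115 m and x of knife in the frame of plate between -0.02 and 0.02 m and angle between the x axis of knife and the x axis of plate, either way round below 0.17 rad and x of knife_tip in the frame of plate above 0.05 m and angle between knife's own x axis and vertical above 1.4 rad and angle between knife's own z axis and vertical below 0.2 rad); the robot touches nothing.
It fails at once if the drinking cup is shifted by more than 25 mm or tipped (distance of cup from where it was at the start of the episode above 0.025 m or angle between cup's own z axis and vertical above 0.4 rad).
It also fails if it takes over 128 s, if anything falls off the work surface, if the arm or the gripper's body presses on something with over 40 N, if the wrist force passes 120 N, or if a joint passes its speed limit or range.

## Working session

There is one attempt and no reset: what is moved stays moved. The work goes in short steps, Python scripts to look and compute and a tool call to move; the robot and the scene stay as the last step left them, time stands still between calls to the robot, and variables do not carry over. Pictures are saved under pics/ and viewed, at most 16 in all, crops included, and the job is handed in when it is done.

Besides the shell and the picture viewer there is one more tool, called after "Request:" as a command line: name --argument value ..., lists and objects as JSON in quotes. arm_command: Moves the arm, as the interface text tells. Its arguments: {"type":"object","properties":{"moves":{"type":"array","items":{"type":"object","properties":{"x":{"type":"number"},"y":{"type":"number"},"z":{"type":"number"},"roll":{"type":"number"}}}},"grip":{"type":"number"}},"required":["moves"]}

```bash
ls; mkdir -p pics; cat > h.py <<'E'
import numpy as np, cv2
from plant import read_state, snapshot, hand_in
from scipy.spatial.transform import Rotation as R
def cam(name):
    if name=="wrist":
        s=read_state(); c=snapshot(name)
        w,x,y,z=s["tool_rot"]; T=np.eye(4); T[:3,:3]=R.from_quat([x,y,z,w]).as_matrix(); T[:3,3]=s["position"]
        M=np.linalg.inv(T@np.array(c["T_tool_cam"])); c["Rm"]=M[:3,:3]; c["t"]=M[:3,3]
    else:
        c=snapshot(name); c["Rm"]=cv2.Rodrigues(np.array(c["rvec"],float))[0]; c["t"]=np.array(c["tvec"],float).ravel()
    return c
def ray(c,uv,z):
    uv=np.atleast_2d(np.array(uv,float)); d=np.c_[(uv[:,0]-c["cx"])/c["fx"],(uv[:,1]-c["cy"])/c["fy"],np.ones(len(uv))]@c["Rm"]
    o=-c["Rm"].T@c["t"]; return o+d*((z-o[2])/d[:,2])[:,None]
def proj(c,p):
    q=np.atleast_2d(p)@c["Rm"].T+c["t"]; return q[:,:2]/q[:,2:]*[c["fx"],c["fy"]]+[c["cx"],c["cy"]]
def save(c,n,crop=None,k=1):
    i=c["img"][:,:,::-1]
    if crop: x0,y0,x1,y1=crop; i=i[y0:y1,x0:x1]
    cv2.imwrite("pics/"+n,cv2.resize(i,None,fx=k,fy=k))
E
python3 - <<'E'
from h import *
for n in("top","side"):
    c=cam(n); save(c,n+"0.png"); print(n,c["fx"],-c["Rm"].T@c["t"],c["Rm"][2])
s=read_state(); print(s)
E
```

```text
pics
top 435.00543979874857 [396.70481914  13.55598226 963.57322545] [ 0.11229725 -0.03036949 -0.99321046]
side 476.42260549550787 [-115.73545966  764.19978405  800.55462284] [ 0.48972355 -0.63451606 -0.59796339]
{'time_s': 0.1, 'qpos': array([-1.27137821e+00,  3.53570334e-01,  1.63406266e+00,  1.75759209e-05,
        1.15518645e+00, -2.39755668e-03]), 'dq': array([-0.00142046, -0.00163341, -0.00225327, -0.00079874, -0.00071383,
       -0.0009023 ]), 'joint_efforts': array([-1.37969051e-03, -6.06356192e+01, -3.42821610e+01,  1.60257684e-06,
        4.04766732e-03, -1.76688820e-05]), 'position': array([ 185.67044948, -596.35824095,  244.6408441 ]), 'tool_rot': array([-6.07831393e-04,  9.88635353e-01,  1.50332172e-01, -8.28116313e-05]), 'wrist_force': array([-0.41957186, -0.33759024, -0.70519401]), 'ft_torque': array([-0.02874643,  0.0258847 , -0.02939951]), 'grasp_force': 0.0, 'opening': 85.32417080601935}
```

View pics/top0.png

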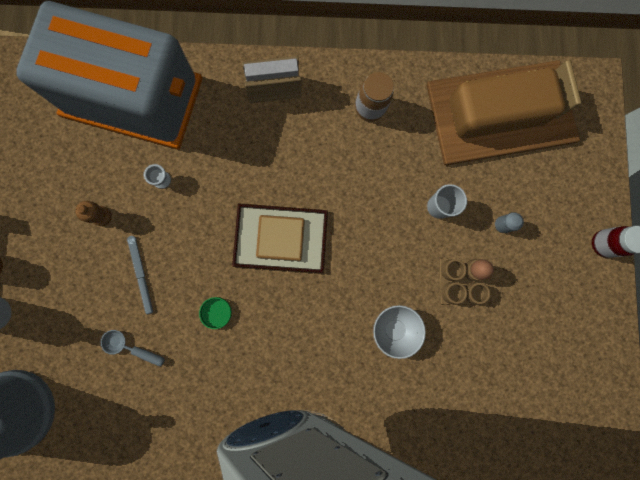

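View pics/side0.png

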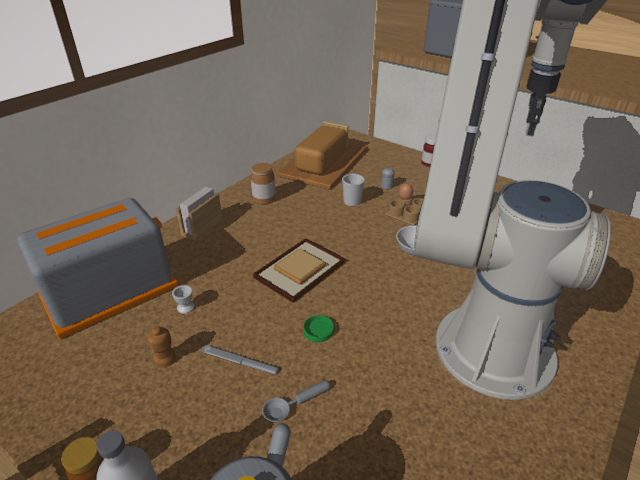

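Top: plate ~(281,238), egg cup (157,177), pepper (88,212), knife (140,275), salt (510,223), drinking cup (446,203), egg (481,270). Side view agrees. Now zoomed crops for measuring.

```bash
python3 - <<'E'
from h import *
c=cam("top"); i=c["img"][:,:,::-1]
a=cv2.resize(i[150:330,60:200],None,fx=3,fy=3,interpolation=cv2.INTER_CUBIC); b=cv2.resize(i[180:310,420:540],None,fx=3,fy=3,interpolation=cv2.INTER_CUBIC)
o=np.zeros((540,780,3),np.uint8); o[:540,:420]=a; o[:390,420:780]=b; cv2.imwrite("pics/topc.png",o)
c=cam("side"); i=c["img"][:,:,::-1]
a=cv2.resize(i[280:380,140:290],None,fx=3,fy=3,interpolation=cv2.INTER_CUBIC); b=cv2.resize(i[160:230,330:440],None,fx=3,fy=3,interpolation=cv2.INTER_CUBIC)
o=np.zeros((300,780,3),np.uint8); o[:300,:450]=a; o[:210,450:780]=b; cv2.imwrite("pics/sidec.png",o)
E
```

```text
(no output)
```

View pics/topc.png

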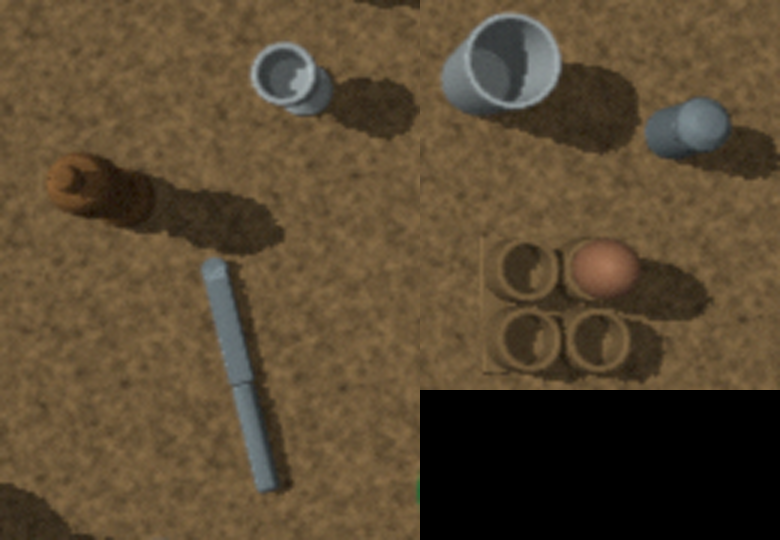

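View pics/sidec.png

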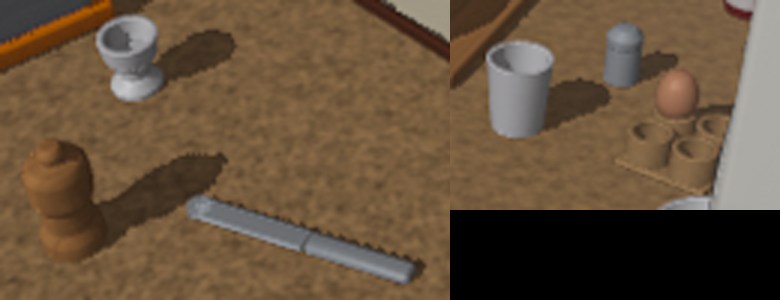

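Crops show: egg cup rim centre top (155,174)/side (182,293); pepper knob (82.5,208.7)/(156,327); knife from handle end (149,313) to blade tip (131,237); salt, cup and egg as computed below.

```bash
python3 - <<'E'
from h import *
T=cam("top");S=cam("side")
tl=lambda u,v:(u/3+59.7,v/3+149.7)
tr=lambda u,v:((u-420)/3+419.7,v/3+179.7)
sl=lambda u,v:(u/3+139.7,v/3+279.7)
sr=lambda u,v:((u-450)/3+329.7,v/3+159.7)
f=lambda c,p,z:ray(c,p,z)[0].round(0)
for n,a,b,z in[("cup_egg",tl(285,73),sl(128,40),52),("pepper",tl(68,176),sl(48,145),93),("tip",tl(213,259),sl(189,206),6),("handle",tl(268,489),sl(411,275),6),
 ("salt",tr(703,125),sr(625,38),48),("cup",tr(514,60),sr(520,58),80),("egg",tr(606,268),sr(678,93),51),("c--",tr(600,341),sr(695,155),36),("c+-",tr(530,340),sr(0,0),36),("c++",tr(528,270),sr(651,138),36)]:
    print(n,f(T,a,z),f(S,b,z))
for n,c in(("T",T),("S",S)):
    h=cv2.cvtColor(c["img"],cv2.COLOR_RGB2HSV)
    x0,y0,x1,y1=(215,190,350,285) if n=="T" else (240,230,360,310)
    m=np.zeros(h.shape[:2],np.uint8); sub=c["img"][y0:y1,x0:x1].astype(int)
    m[y0:y1,x0:x1]=((sub.sum(2)>480)&((sub[:,:,0]-sub[:,:,2])<70))*255
    m=cv2.morphologyEx(m,cv2.MORPH_CLOSE,np.ones((3,3)))
    k=max(cv2.findContours(m,0,1)[0],key=cv2.contourArea)[:,0]
    w=ray(c,k,12)[:,:2].astype(np.float32); r=cv2.minAreaRect(w); print(n,"plate inner",r, cv2.boxPoints(r).round().tolist())
    m2=np.zeros_like(m); m2[y0:y1,x0:x1]=((sub.sum(2)<170)&((sub[:,:,0]-sub[:,:,2])>5))*255
    m2=cv2.morphologyEx(m2,cv2.MORPH_OPEN,np.ones((3,3)))
    k=max(cv2.findContours(m2,0,1)[0],key=cv2.contourArea)[:,0]
    w=ray(c,k,15)[:,:2].astype(np.float32); r=cv2.minAreaRect(w); print(n,"outer",r)
E
```

```text
cup_egg [621. 322.  52.] [615. 325.  52.]
pepper [537. 447.  93.] [537. 447.  93.]
tip [492. 381.   6.] [490. 383.   6.]
handle [328. 332.   6.] [326. 331.   6.]
salt [ 539. -450.   48.] [ 542. -455.   48.]
cup [ 576. -301.   80.] [ 576. -302.   80.]
egg [ 434. -375.   51.] [ 437. -384.   51.]
c-- [ 383. -376.   36.] [ 378. -315.   36.]
c+- [ 383. -325.   36.] [1165. -111.   36.]
c++ [ 432. -325.   36.] [ 427. -315.   36.]
T plate inner ((439.13165283203125, 95.05461120605469), (0.0, 0.0), 0.0) [[439.0, 95.0], [439.0, 95.0], [439.0, 95.0], [439.0, 95.0]]
T outer ((493.7081298828125, 47.324256896972656), (214.87734985351562, 142.56808471679688), 86.99714660644531)Traceback (most recent call last):
  File "<stdin>", line 17, in <module>
ValueError: max() iterable argument is empty
```

```bash
python3 - <<'E'
from h import *
T=cam("top");S=cam("side")
save(T,"plate.png",(225,195,340,285),6)
for c,b in((T,(225,195,340,285)),(S,(245,232,355,305))):
    x0,y0,x1,y1=b; sub=cv2.GaussianBlur(c["img"],(3,3),0)[y0:y1,x0:x1].astype(int)
    sat=sub[:,:,0]-sub[:,:,2]; print(sub[8:,50].tolist()[::6], sub[45].tolist()[::8])
    m=((sub[:,:,1]>120)&(sat<90)).astype(np.uint8)
    k=max(cv2.findContours(m,0,1)[0],key=cv2.contourArea)[:,0]+[x0,y0]
    for z in(5,):
        r=cv2.minAreaRect(ray(c,k,z)[:,:2].astype(np.float32)); print(z,r)
E
```

```text
[[101, 81, 54], [79, 71, 60], [148, 141, 115], [156, 135, 90], [156, 135, 91], [156, 136, 92], [157, 136, 92], [157, 135, 93], [156, 136, 92], [117, 89, 54], [165, 166, 141], [48, 31, 20], [114, 91, 59], [110, 89, 58]] [[108, 87, 57], [93, 72, 47], [150, 149, 129], [164, 164, 140], [148, 124, 87], [156, 135, 91], [156, 135, 91], [157, 136, 92], [157, 136, 92], [157, 137, 92], [91, 90, 78], [163, 163, 139], [137, 133, 113], [59, 47, 29], [120, 96, 64]]
5 ((495.7745056152344, 52.91932678222656), (178.4456787109375, 122.75521850585938), 87.10897827148438)
[[126, 98, 66], [54, 32, 22], [150, 124, 85], [153, 128, 88], [153, 128, 88], [153, 128, 88], [149, 119, 78], [141, 124, 100], [159, 151, 133], [111, 96, 82], [46, 33, 22]] [[120, 93, 62], [89, 63, 42], [66, 46, 36], [160, 152, 133], [159, 151, 133], [153, 144, 125], [156, 114, 66], [146, 119, 80], [81, 64, 45], [113, 99, 84], [61, 44, 30], [122, 94, 63], [123, 96, 64], [114, 88, 59]]
5 ((499.8704833984375, 48.20435333251953), (177.69454956054688, 118.44178771972656), 87.09685516357422)
```

View pics/plate.png

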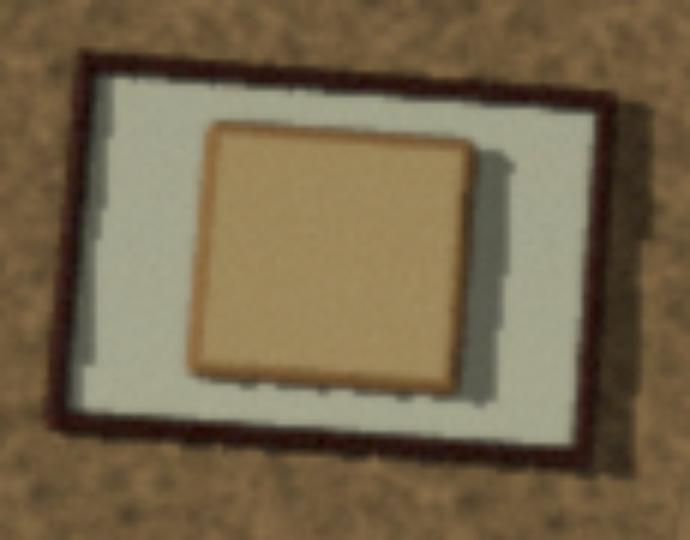

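Plate crop: outer rim corners TL (80,50), TR (613,93), BR (590,467), BL (50,431) in 6x crop.

```bash
python3 - <<'E'
from h import *
T=cam("top")
k=np.array([(80,50),(613,93),(590,467),(50,431)])/6+[224.6,194.6]
for z in(8,15):
    w=ray(T,k,z)[:,:2]; print(w.round(),np.linalg.norm(np.roll(w,-1,0)-w,axis=1).round(),w.mean(0))
    y=(w[0]-w[1])+(w[3]-w[2]); x=w[0]-w[3]+w[1]-w[2]; print(np.arctan2(-y[0],y[1]),np.arctan2(x[1],x[0]))
S=cam("side"); save(S,"platS.png",(245,232,355,305),6)
E
```

```text
[[571. 151.]
 [560. -47.]
 [422. -41.]
 [431. 156.]] [198. 139. 197. 141.] [495.83675005  54.87680463]
-0.05117690903756668 -0.04174683220060089
[[570. 150.]
 [559. -46.]
 [421. -40.]
 [430. 155.]] [196. 138. 195. 140.] [495.11056445  54.57411118]
-0.05117690903756696 -0.04174683220060084
```

View pics/platS.png

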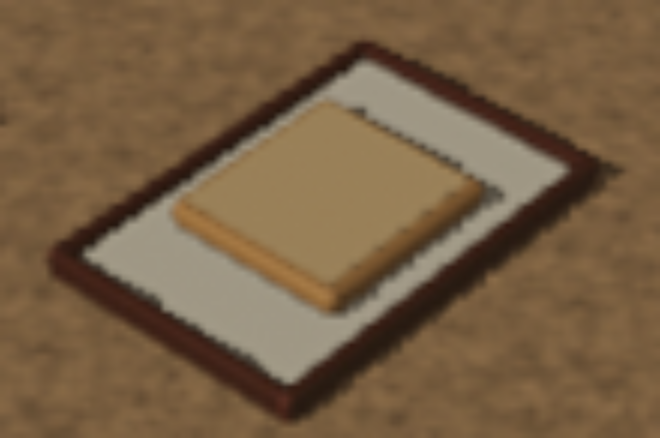

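```bash
cat >> h.py <<'E'
def go(x,y,z,yawy=None):
    """shift in tool axes (m) and roll deg so that TCP gets to x,y,z and tool y points at world angle yawy deg"""
    s=read_state(); w,a,b,c=s["tool_rot"]; M=R.from_quat([a,b,c,w]).as_matrix()
    d=M.T@(np.array([x,y,z])-s["position"])/1000
    cur=np.degrees(np.arctan2(M[1,1],M[0,1])); roll=None if yawy is None else (cur-yawy+180)%360-180
    print("pos",s["position"].round(1),"yawy",round(cur,2),"shift",d.round(4),"roll",roll,"t",s["time_s"])
E
python3 - <<'E'
from h import *
S=cam("side")
k=np.array([(52,250),(365,42),(600,165),(288,395)])/6+[244.6,231.6]
w=ray(S,k,14)[:,:2]; print(w.round(),w.mean(0))
c=cam("wrist"); print(c["T_tool_cam"])
go(541,-452,245,-2.9)
E
```

```text
[[568. 147.]
 [556. -46.]
 [420. -40.]
 [434. 153.]] [494.58456589  53.49254657]
[[ 1.19185006e-04 -9.49487674e-01 -3.13804306e-01  8.20561243e+01]
 [ 9.99999887e-01  2.57553846e-04 -3.99482122e-04 -4.69166722e-01]
 [ 4.60124857e-04 -3.13804223e-01  9.49487598e-01 -1.28603941e+02]
 [ 0.00000000e+00  0.00000000e+00  0.00000000e+00  1.00000000e+00]]
pos [ 185.8 -596.8  245.3] yawy -72.71 shift [ 3.822e-01 -3.260e-02  3.000e-04] roll -69.80783903752386 t 0.6
```

Request:
arm_command --moves '[{"x": 0.035,"y": -0.003,"roll": -6},{"x": 0.07,"y": -0.006,"roll": -12},{"x": 0.105,"y": -0.009,"roll": -19},{"x": 0.14,"y": -0.012,"roll": -26},{"x": 0.175,"y": -0.015,"roll": -33},{"x": 0.21,"y": -0.018,"roll": -40},{"x": 0.245,"y": -0.021,"roll": -47},{"x": 0.28,"y": -0.024,"roll": -54},{"x": 0.315,"y": -0.027,"roll": -60},{"x": 0.35,"y": -0.03,"roll": -66},{"x": 0.382,"y": -0.0326,"roll": -69.8},{"x": 0.382,"y": -0.0326,"z": 0.03,"roll": -69.8}]'

```text
validation failed for argument at $.mo...
```

```bash
python3 - <<'E'
from h import *
c=cam("wrist"); save(c,"w1.png"); go(541,-452,200,-2.9)
print(proj(c,[[541,-452,48],[434,-376,51],[433,-376,36]]))
E
```

```text
pos [ 185.8 -596.7  245.3] yawy -72.71 shift [ 0.3822 -0.0326  0.0453] roll -69.80796382084311 t 0.65
[[ 273.4760671  -360.84848877]
 [ 130.59240974 -196.40074954]
 [ 141.3282755  -176.10832078]]
```

View pics/w1.png

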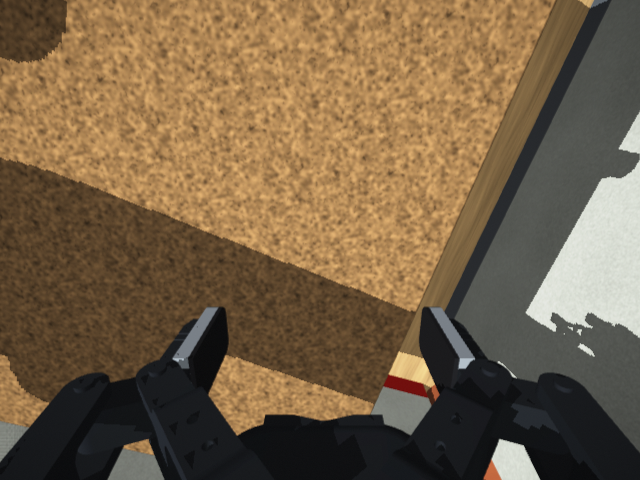

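The move was refused (arm still at start; the picture only shows bare counter). I'll give all four numbers in each row.

Request:
arm_command --moves '[{"x": 0.035,"y": -0.003,"z": 0,"roll": -6},{"x": 0.07,"y": -0.006,"z": 0,"roll": -12},{"x": 0.105,"y": -0.009,"z": 0,"roll": -19},{"x": 0.14,"y": -0.012,"z": 0,"roll": -26},{"x": 0.175,"y": -0.015,"z": 0,"roll": -33},{"x": 0.21,"y": -0.018,"z": 0,"roll": -40},{"x": 0.245,"y": -0.021,"z": 0,"roll": -47},{"x": 0.28,"y": -0.024,"z": 0,"roll": -54},{"x": 0.315,"y": -0.027,"z": 0,"roll": -60},{"x": 0.35,"y": -0.03,"z": 0,"roll": -66},{"x": 0.382,"y": -0.0326,"z": 0.015,"roll": -69.8},{"x": 0.382,"y": -0.0326,"z": 0.03,"roll": -69.8}]' --grip 1.0

```text
time_s: 1.65
position: [546.6, -449.8, 215.9]
tool_rot: [0.002, 0.722, 0.692, 0.001]
wrist_force: [-1.2, 0.8, 0.0]
opening: 85.1
grasp_force: 0.0
```

```bash
python3 - <<'E'
from h import *
c=cam("wrist"); save(c,"w1b.png"); go(541,-452,200,-2.9)
print(proj(c,[[541,-452,48],[541,-452,66],[434,-376,51],[433,-376,36]]))
E
```

```text
pos [ 542.7 -449.6  211.5] yawy -2.66 shift [-0.0025 -0.0015  0.0115] roll 0.24066584738460506 t 1.7
[[315.12708388 228.29876622]
 [314.76330776 233.98780747]
 [183.28470463 147.72322015]
 [188.79081874 146.99212785]]
```

View pics/w1b.png

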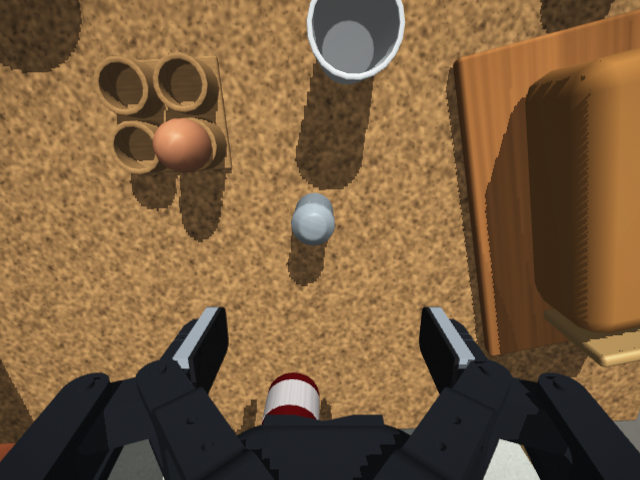

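Salt top circle at (313,222) vs. predicted (315,228): about (540,-450); egg at (182,145) as predicted (183,147). Descend to the salt.

Request:
arm_command --moves '[{"x": 0.002,"y": -0.001,"z": 0.03,"roll": 0},{"x": 0.002,"y": -0.001,"z": 0.06,"roll": 0},{"x": 0.002,"y": -0.001,"z": 0.09,"roll": 0},{"x": 0.002,"y": -0.001,"z": 0.12,"roll": 0},{"x": 0.002,"y": -0.001,"z": 0.145,"roll": 0},{"x": 0.002,"y": -0.001,"z": 0.165,"roll": 0},{"x": 0.002,"y": -0.001,"z": 0.18,"roll": 0},{"x": 0.002,"y": -0.001,"z": 0.183,"roll": 0},{"x": 0.002,"y": -0.001,"z": 0.183,"roll": 0},{"x": 0.002,"y": -0.001,"z": 0.183,"roll": 0}]' --grip 1.0

```text
time_s: 2.53
position: [540.3, -450.7, 33.4]
tool_rot: [0.001, 0.725, 0.689, 0.0]
wrist_force: [-1.2, -0.3, 0.2]
opening: 85.4
grasp_force: 0.0
```

Request:
arm_command --moves '[{"x": 0,"y": 0,"z": 0,"roll": 0},{"x": 0,"y": 0,"z": 0,"roll": 0},{"x": 0,"y": 0,"z": 0,"roll": 0},{"x": 0,"y": 0,"z": 0,"roll": 0},{"x": 0,"y": 0,"z": 0,"roll": 0},{"x": 0,"y": 0,"z": 0,"roll": 0},{"x": 0,"y": 0,"z": 0,"roll": 0},{"x": 0,"y": 0,"z": 0,"roll": 0}]' --grip 0.0

```text
time_s: 3.2
position: [540.1, -450.3, 33.3]
tool_rot: [0.0, 0.725, 0.689, -0.0]
wrist_force: [-1.4, 0.2, 5.0]
opening: 37.7
grasp_force: 59.5
```

Request:
arm_command --moves '[{"x": 0,"y": 0,"z": -0.02,"roll": 0},{"x": 0,"y": 0,"z": -0.05,"roll": 0},{"x": 0,"y": 0,"z": -0.085,"roll": 0},{"x": 0.005,"y": 0,"z": -0.12,"roll": 0},{"x": 0.03,"y": 0.002,"z": -0.14,"roll": 0},{"x": 0.065,"y": 0.005,"z": -0.14,"roll": 0},{"x": 0.1,"y": 0.008,"z": -0.14,"roll": 0},{"x": 0.135,"y": 0.01,"z": -0.14,"roll": 0},{"x": 0.17,"y": 0.013,"z": -0.14,"roll": 0},{"x": 0.205,"y": 0.015,"z": -0.14,"roll": 0},{"x": 0.24,"y": 0.018,"z": -0.14,"roll": 0},{"x": 0.275,"y": 0.02,"z": -0.14,"roll": 0}]'

```text
time_s: 4.2
position: [573.8, -174.7, 172.6]
tool_rot: [0.0, 0.725, 0.689, 0.0]
wrist_force: [-0.7, 0.6, -0.7]
opening: 37.7
grasp_force: 60.3
```

Request:
arm_command --moves '[{"x": 0.035,"y": 0.003,"z": 0,"roll": 0},{"x": 0.07,"y": 0.005,"z": 0,"roll": 0},{"x": 0.105,"y": 0.008,"z": 0,"roll": 0},{"x": 0.14,"y": 0.011,"z": 0,"roll": 0},{"x": 0.175,"y": 0.014,"z": 0,"roll": 0},{"x": 0.21,"y": 0.017,"z": 0,"roll": 0},{"x": 0.24,"y": 0.019,"z": 0,"roll": 0},{"x": 0.265,"y": 0.021,"z": 0,"roll": 0},{"x": 0.285,"y": 0.022,"z": 0,"roll": 0},{"x": 0.2955,"y": 0.023,"z": 0,"roll": 0},{"x": 0.2997,"y": 0.023,"z": 0,"roll": 0},{"x": 0.2997,"y": 0.023,"z": 0,"roll": 0}]'

```text
time_s: 5.2
position: [612.0, 122.1, 172.3]
tool_rot: [0.0, 0.724, 0.689, -0.0]
wrist_force: [0.1, 0.2, -0.8]
opening: 37.8
grasp_force: 60.3
```

Request:
arm_command --moves '[{"x": 0,"y": 0,"z": 0.02,"roll": 0},{"x": 0,"y": 0,"z": 0.05,"roll": 0},{"x": 0,"y": 0,"z": 0.08,"roll": 0},{"x": 0,"y": 0,"z": 0.105,"roll": 0},{"x": 0,"y": 0,"z": 0.125,"roll": 0},{"x": 0,"y": 0,"z": 0.134,"roll": 0},{"x": 0,"y": 0,"z": 0.137,"roll": 0},{"x": 0,"y": 0,"z": 0.139,"roll": 0},{"x": 0,"y": 0,"z": 0.139,"roll": 0},{"x": 0,"y": 0,"z": 0.139,"roll": 0}]'

```text
time_s: 6.03
position: [613.0, 121.7, 34.6]
tool_rot: [0.001, 0.725, 0.689, 0.001]
wrist_force: [0.1, 0.4, -1.3]
opening: 37.9
grasp_force: 60.3
```

Request:
arm_command --moves '[{"x": 0,"y": 0,"z": 0.001,"roll": 0},{"x": 0,"y": 0,"z": 0.001,"roll": 0},{"x": 0,"y": 0,"z": 0.001,"roll": 0}]'

```text
time_s: 6.28
position: [612.8, 121.9, 33.3]
tool_rot: [0.001, 0.725, 0.689, 0.001]
wrist_force: [-1.3, -0.3, 4.6]
opening: 37.7
grasp_force: 60.7
```

Request:
arm_command --moves '[{"x": 0,"y": 0,"z": 0,"roll": 0},{"x": 0,"y": 0,"z": 0,"roll": 0},{"x": 0,"y": 0,"z": 0,"roll": 0},{"x": 0,"y": 0,"z": 0,"roll": 0},{"x": 0,"y": 0,"z": 0,"roll": 0},{"x": 0,"y": 0,"z": -0.02,"roll": 0},{"x": 0,"y": 0,"z": -0.05,"roll": 0},{"x": 0,"y": 0,"z": -0.085,"roll": 0},{"x": 0,"y": 0,"z": -0.12,"roll": 0},{"x": 0.01,"y": 0,"z": -0.15,"roll": 0},{"x": 0.04,"y": 0,"z": -0.165,"roll": 0},{"x": 0.075,"y": 0,"z": -0.165,"roll": 0}]' --grip 0.8

```text
time_s: 7.28
position: [618.2, 196.6, 202.2]
tool_rot: [0.002, 0.726, 0.688, 0.003]
wrist_force: [0.4, 0.8, -0.0]
opening: 68.3
grasp_force: 0.0
```

Request:
arm_command --moves '[{"x": 0.035,"y": 0,"z": 0,"roll": 0},{"x": 0.065,"y": 0,"z": 0,"roll": 0},{"x": 0.09,"y": 0,"z": 0,"roll": 0},{"x": 0.11,"y": 0,"z": 0,"roll": 0},{"x": 0.125,"y": 0,"z": 0,"roll": 0},{"x": 0.125,"y": 0,"z": 0,"roll": 0},{"x": 0.125,"y": 0,"z": 0,"roll": 0},{"x": 0.125,"y": 0,"z": 0,"roll": 0}]' --grip 1.0

```text
time_s: 7.95
position: [622.0, 320.5, 197.0]
tool_rot: [0.0, 0.725, 0.689, -0.0]
wrist_force: [-0.4, -0.7, 0.2]
opening: 85.5
grasp_force: 0.0
```

```bash
python3 - <<'E'
from h import *
c=cam("wrist"); save(c,"w2.png"); go(618,323,36)
print(proj(c,[[618,323,52],[537,447,93]]))
E
```

```text
pos [622.1 320.3 197.1] yawy -2.95 shift [ 0.0026 -0.0042  0.1611] roll None t 8.0
[[317.11192365 230.42090105]
 [174.21980994  63.40393167]]
```

View pics/w2.png

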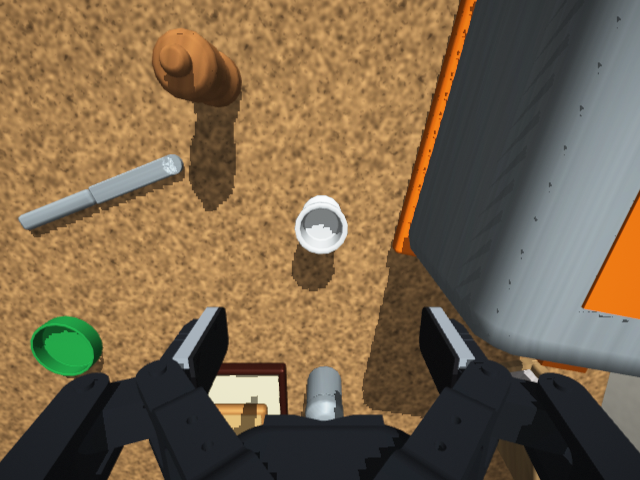

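Egg cup rim centre at (321,228), a toaster tray's edge at (400,245) close on the right; check finger clearance.

```bash
python3 - <<'E'
from h import *
c=cam("wrist"); r=lambda u,v,z:ray(c,(u,v),z)[0].round(1)
print("cup",r(321,228,52),"foot",r(322,209,2)); 
for z in(0,15,30): print("tray edge",r(400,245,z),r(425,150,z))
for z in(30,80,150): print("body",r(418,215,z),r(440,120,z))
print("pepper",r(174,53,94),"knife tip",r(181,161,6),"end",r(23,222,8),"salt top", r(324,378,58))
E
```

```text
cup [621.5 324.7  52. ] foot [622.5 329.9   2. ]
tray edge [700.3 287.8   0. ] [721.8 380.7   0. ]
tray edge [696.9 293.   15. ] [717.4 381.7  15. ]
tray edge [693.6 298.3  30. ] [713.1 382.7  30. ]
body [709.2 326.1  30. ] [724.4 406.1  30. ]
body [695.4 338.9  80. ] [708.  405.4  80. ]
body [676.  356.9 150. ] [685.  404.4 150. ]
pepper [538.5 452.3  94. ] knife tip [494.2 382.9   6. ] end [330.3 333.3   8. ] salt top [616.4 175.4  58. ]
```

Request:
arm_command --moves '[{"x": 0.0036,"y": -0.0018,"z": 0.03,"roll": 0},{"x": 0.0036,"y": -0.0018,"z": 0.06,"roll": 0},{"x": 0.0036,"y": -0.0018,"z": 0.09,"roll": 0},{"x": 0.0036,"y": -0.0018,"z": 0.12,"roll": 0},{"x": 0.0036,"y": -0.0018,"z": 0.14,"roll": 0},{"x": 0.0036,"y": -0.0018,"z": 0.155,"roll": 0},{"x": 0.0036,"y": -0.0018,"z": 0.161,"roll": 0},{"x": 0.0036,"y": -0.0018,"z": 0.161,"roll": 0},{"x": 0.0036,"y": -0.0018,"z": 0.161,"roll": 0},{"x": 0.0036,"y": -0.0018,"z": 0.161,"roll": 0}]' --grip 0.85

```text
time_s: 8.88
position: [621.7, 325.5, 38.0]
tool_rot: [0.0, 0.725, 0.689, 0.001]
wrist_force: [0.6, -0.1, 0.0]
opening: 72.6
grasp_force: 0.0
```

Request:
arm_command --moves '[{"x": 0,"y": 0,"z": 0,"roll": 0},{"x": 0,"y": 0,"z": 0,"roll": 0},{"x": 0,"y": 0,"z": 0,"roll": 0},{"x": 0,"y": 0,"z": 0,"roll": 0},{"x": 0,"y": 0,"z": 0,"roll": 0},{"x": 0,"y": 0,"z": 0,"roll": 0},{"x": 0,"y": 0,"z": 0,"roll": 0},{"x": 0,"y": 0,"z": 0,"roll": 0}]' --grip 0.0

```text
time_s: 9.55
position: [621.2, 325.7, 38.0]
tool_rot: [0.0, 0.725, 0.689, 0.001]
wrist_force: [-2.1, -0.4, 7.4]
opening: 43.0
grasp_force: 59.7
```

Request:
arm_command --moves '[{"x": 0,"y": 0,"z": -0.02,"roll": 0},{"x": 0,"y": 0,"z": -0.05,"roll": 0},{"x": 0,"y": 0,"z": -0.085,"roll": 0},{"x": -0.005,"y": 0,"z": -0.12,"roll": 0},{"x": -0.03,"y": 0,"z": -0.13,"roll": 0},{"x": -0.065,"y": 0,"z": -0.13,"roll": 0},{"x": -0.1,"y": 0,"z": -0.13,"roll": 0},{"x": -0.135,"y": 0.001,"z": -0.13,"roll": 0},{"x": -0.17,"y": 0.001,"z": -0.13,"roll": 0},{"x": -0.205,"y": 0.001,"z": -0.13,"roll": 0},{"x": -0.24,"y": 0.001,"z": -0.13,"roll": 0},{"x": -0.265,"y": 0.001,"z": -0.13,"roll": 0}]'

```text
time_s: 10.55
position: [607.7, 57.8, 166.8]
tool_rot: [0.0, 0.725, 0.689, -0.0]
wrist_force: [0.7, -0.1, -0.7]
opening: 43.2
grasp_force: 61.0
```

Request:
arm_command --moves '[{"x": -0.01,"y": 0,"z": 0,"roll": 0},{"x": -0.0113,"y": 0,"z": 0,"roll": 0},{"x": -0.0113,"y": 0,"z": 0.02,"roll": 0},{"x": -0.0113,"y": 0,"z": 0.05,"roll": 0},{"x": -0.0113,"y": 0,"z": 0.08,"roll": 0},{"x": -0.0113,"y": 0,"z": 0.105,"roll": 0},{"x": -0.0113,"y": 0,"z": 0.12,"roll": 0},{"x": -0.0113,"y": 0,"z": 0.126,"roll": 0},{"x": -0.0113,"y": 0,"z": 0.128,"roll": 0},{"x": -0.0113,"y": 0,"z": 0.129,"roll": 0},{"x": -0.0113,"y": 0,"z": 0.129,"roll": 0},{"x": -0.0113,"y": 0,"z": 0.129,"roll": 0}]'

```text
time_s: 11.55
position: [608.3, 50.4, 38.3]
tool_rot: [0.0, 0.725, 0.689, 0.001]
wrist_force: [0.6, -0.5, -1.2]
opening: 42.9
grasp_force: 61.0
```

Request:
arm_command --moves '[{"x": 0,"y": 0,"z": 0.0005,"roll": 0},{"x": 0,"y": 0,"z": 0.0005,"roll": 0},{"x": 0,"y": 0,"z": 0.0005,"roll": 0},{"x": 0,"y": 0,"z": 0.0005,"roll": 0},{"x": 0,"y": 0,"z": -0.001,"roll": 0},{"x": 0,"y": 0,"z": -0.02,"roll": 0},{"x": 0,"y": 0,"z": -0.05,"roll": 0},{"x": 0,"y": 0,"z": -0.085,"roll": 0},{"x": 0,"y": 0,"z": -0.12,"roll": 0},{"x": 0.01,"y": -0.003,"z": -0.155,"roll": 0},{"x": 0.04,"y": -0.01,"z": -0.18,"roll": 0},{"x": 0.075,"y": -0.018,"z": -0.19,"roll": 0}]' --grip 0.8

```text
time_s: 12.55
position: [595.3, 124.7, 232.1]
tool_rot: [0.002, 0.726, 0.688, 0.003]
wrist_force: [1.8, 0.0, -1.3]
opening: 68.1
grasp_force: 0.0
```

Request:
arm_command --moves '[{"x": 0.035,"y": -0.008,"z": 0,"roll": 0},{"x": 0.07,"y": -0.016,"z": 0,"roll": 0},{"x": 0.105,"y": -0.024,"z": 0,"roll": 0},{"x": 0.14,"y": -0.032,"z": 0,"roll": 0},{"x": 0.175,"y": -0.04,"z": 0,"roll": 0},{"x": 0.21,"y": -0.048,"z": 0,"roll": 0},{"x": 0.245,"y": -0.056,"z": 0,"roll": 0},{"x": 0.28,"y": -0.064,"z": 0,"roll": 0},{"x": 0.31,"y": -0.07,"z": 0,"roll": 0},{"x": 0.321,"y": -0.072,"z": 0,"roll": 0},{"x": 0.321,"y": -0.072,"z": 0,"roll": 0},{"x": 0.321,"y": -0.072,"z": 0,"roll": 0}]' --grip 1.0

```text
time_s: 13.55
position: [537.5, 449.0, 226.9]
tool_rot: [0.0, 0.724, 0.689, -0.0]
wrist_force: [1.6, -0.4, 0.4]
opening: 85.4
grasp_force: 0.0
```

```bash
python3 - <<'E'
from h import *
c=cam("wrist"); save(c,"w3.png"); go(538,450,57)
print(proj(c,[[538,450,94],[538,450,74],[538,450,0]]))
T=cam("top"); save(T,"t3.png",(60,120,380,330),2.5)
E
```

```text
pos [537.8 448.2 227.1] yawy -2.91 shift [0.002  0.0002 0.17  ] roll None t 13.6
[[322.45696394 236.02693738]
 [322.49332021 229.2464067 ]
 [322.59476533 210.32664852]]
```

View pics/w3.png

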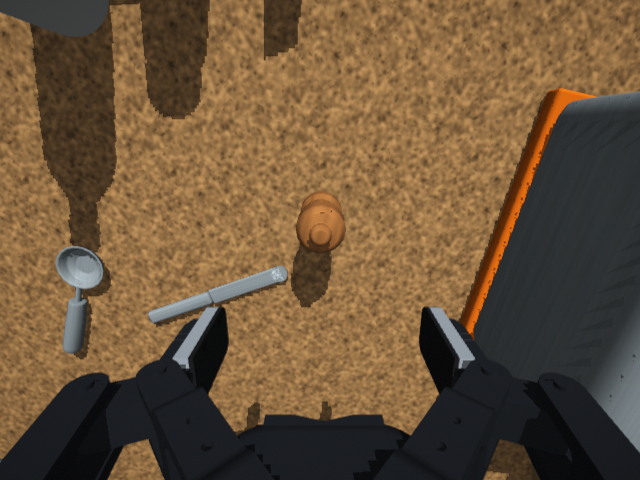

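View pics/t3.png

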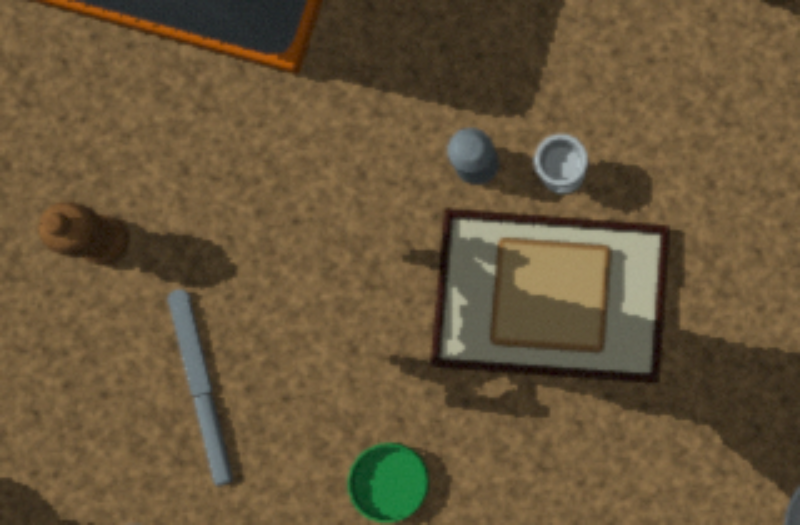

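Pepper knob at (320,235), as predicted; top view: salt and egg cup stand in place behind the plate.

Request:
arm_command --moves '[{"x": 0.002,"y": -0.001,"z": 0.03,"roll": 0},{"x": 0.002,"y": -0.001,"z": 0.06,"roll": 0},{"x": 0.002,"y": -0.001,"z": 0.09,"roll": 0},{"x": 0.002,"y": -0.001,"z": 0.12,"roll": 0},{"x": 0.002,"y": -0.001,"z": 0.145,"roll": 0},{"x": 0.002,"y": -0.001,"z": 0.162,"roll": 0},{"x": 0.002,"y": -0.001,"z": 0.17,"roll": 0},{"x": 0.002,"y": -0.001,"z": 0.17,"roll": 0},{"x": 0.002,"y": -0.001,"z": 0.17,"roll": 0},{"x": 0.002,"y": -0.001,"z": 0.17,"roll": 0}]' --grip 1.0

```text
time_s: 14.48
position: [537.9, 451.5, 59.0]
tool_rot: [0.0, 0.725, 0.689, 0.001]
wrist_force: [0.9, -0.0, 0.9]
opening: 85.6
grasp_force: 0.0
```

Request:
arm_command --moves '[{"x": 0,"y": 0,"z": 0,"roll": 0},{"x": 0,"y": 0,"z": 0,"roll": 0},{"x": 0,"y": 0,"z": 0,"roll": 0},{"x": 0,"y": 0,"z": 0,"roll": 0},{"x": 0,"y": 0,"z": 0,"roll": 0},{"x": 0,"y": 0,"z": 0,"roll": 0},{"x": 0,"y": 0,"z": 0,"roll": 0},{"x": 0,"y": 0,"z": 0,"roll": 0}]' --grip 0.0

```text
time_s: 15.15
position: [537.0, 451.7, 58.4]
tool_rot: [-0.0, 0.725, 0.689, 0.0]
wrist_force: [-1.9, -0.1, 6.4]
opening: 42.2
grasp_force: 60.2
```

```bash
python3 - <<'E'
from h import *
go(604.6,-26,57)
E
```

```text
pos [537.  451.7  58.4] yawy -2.9 shift [-0.4737  0.0917  0.0011] roll None t 15.15
```

Request:
arm_command --moves '[{"x": 0,"y": 0,"z": -0.02,"roll": 0},{"x": 0,"y": 0,"z": -0.05,"roll": 0},{"x": 0,"y": 0,"z": -0.085,"roll": 0},{"x": -0.005,"y": 0,"z": -0.12,"roll": 0},{"x": -0.03,"y": 0.005,"z": -0.13,"roll": 0},{"x": -0.065,"y": 0.012,"z": -0.13,"roll": 0},{"x": -0.1,"y": 0.019,"z": -0.13,"roll": 0},{"x": -0.135,"y": 0.026,"z": -0.13,"roll": 0},{"x": -0.17,"y": 0.033,"z": -0.13,"roll": 0},{"x": -0.205,"y": 0.04,"z": -0.13,"roll": 0},{"x": -0.24,"y": 0.047,"z": -0.13,"roll": 0},{"x": -0.275,"y": 0.053,"z": -0.13,"roll": 0}]'

```text
time_s: 16.15
position: [575.8, 172.3, 187.5]
tool_rot: [0.0, 0.725, 0.689, 0.0]
wrist_force: [0.3, 0.2, -1.3]
opening: 42.2
grasp_force: 61.2
```

Request:
arm_command --moves '[{"x": -0.035,"y": 0.008,"z": 0,"roll": 0},{"x": -0.07,"y": 0.015,"z": 0,"roll": 0},{"x": -0.105,"y": 0.022,"z": 0,"roll": 0},{"x": -0.14,"y": 0.029,"z": 0,"roll": 0},{"x": -0.17,"y": 0.035,"z": 0,"roll": 0},{"x": -0.19,"y": 0.038,"z": 0,"roll": 0},{"x": -0.198,"y": 0.0387,"z": 0,"roll": 0},{"x": -0.198,"y": 0.0387,"z": 0,"roll": 0},{"x": -0.198,"y": 0.0387,"z": 0,"roll": 0},{"x": -0.198,"y": 0.0387,"z": 0,"roll": 0}]'

```text
time_s: 16.98
position: [604.2, -24.6, 187.2]
tool_rot: [-0.0, 0.725, 0.689, 0.0]
wrist_force: [-0.4, -0.4, -1.3]
opening: 42.2
grasp_force: 61.2
```

Request:
arm_command --moves '[{"x": 0,"y": 0,"z": 0.02,"roll": 0},{"x": 0,"y": 0,"z": 0.05,"roll": 0},{"x": 0,"y": 0,"z": 0.08,"roll": 0},{"x": 0,"y": 0,"z": 0.105,"roll": 0},{"x": 0,"y": 0,"z": 0.12,"roll": 0},{"x": 0,"y": 0,"z": 0.126,"roll": 0},{"x": 0,"y": 0,"z": 0.128,"roll": 0},{"x": 0,"y": 0,"z": 0.129,"roll": 0},{"x": 0,"y": 0,"z": 0.129,"roll": 0},{"x": 0,"y": 0,"z": 0.129,"roll": 0}]'

```text
time_s: 17.82
position: [605.2, -25.3, 59.1]
tool_rot: [0.001, 0.725, 0.689, 0.001]
wrist_force: [0.1, -0.6, -0.6]
opening: 41.9
grasp_force: 61.2
```

Request:
arm_command --moves '[{"x": 0,"y": 0,"z": 0.0006,"roll": 0},{"x": 0,"y": 0,"z": 0.0006,"roll": 0},{"x": 0,"y": 0,"z": 0.0006,"roll": 0}]'

```text
time_s: 18.07
position: [605.1, -25.7, 58.4]
tool_rot: [0.001, 0.725, 0.689, 0.001]
wrist_force: [1.1, 0.6, 2.2]
opening: 42.2
grasp_force: 61.5
```

Request:
arm_command --moves '[{"x": 0,"y": 0,"z": 0,"roll": 0},{"x": 0,"y": 0,"z": 0,"roll": 0},{"x": 0,"y": 0,"z": 0,"roll": 0},{"x": 0,"y": 0,"z": 0,"roll": 0},{"x": 0,"y": 0,"z": -0.001,"roll": 0},{"x": 0,"y": 0,"z": -0.02,"roll": 0},{"x": 0,"y": 0,"z": -0.05,"roll": 0},{"x": 0,"y": 0,"z": -0.085,"roll": 0},{"x": 0,"y": 0,"z": -0.12,"roll": 0},{"x": 0.007,"y": -0.005,"z": -0.14,"roll": 0},{"x": 0.03,"y": -0.019,"z": -0.14,"roll": 0},{"x": 0.06,"y": -0.038,"z": -0.14,"roll": 5}]' --grip 0.8

```text
time_s: 19.07
position: [571.1, 35.4, 199.8]
tool_rot: [0.002, 0.755, 0.656, 0.002]
wrist_force: [-0.5, 0.5, -0.0]
opening: 68.7
grasp_force: 0.0
```

```bash
python3 - <<'E'
from h import *
go(395.2,352.7,100,-72.9)
E
```

```text
pos [571.1  35.4 199.8] yawy -7.98 shift [ 0.2897 -0.2187  0.0989] roll 64.9224445111494 t 19.0667
```

Request:
arm_command --moves '[{"x": 0.028,"y": -0.021,"z": 0,"roll": 6.5},{"x": 0.056,"y": -0.042,"z": 0,"roll": 13},{"x": 0.084,"y": -0.063,"z": 0,"roll": 19.5},{"x": 0.112,"y": -0.085,"z": 0,"roll": 26},{"x": 0.14,"y": -0.106,"z": 0,"roll": 32.5},{"x": 0.168,"y": -0.127,"z": 0.01,"roll": 39},{"x": 0.196,"y": -0.148,"z": 0.03,"roll": 45.5},{"x": 0.224,"y": -0.169,"z": 0.05,"roll": 52},{"x": 0.25,"y": -0.189,"z": 0.07,"roll": 58.5},{"x": 0.276,"y": -0.208,"z": 0.09,"roll": 64.9},{"x": 0.2897,"y": -0.2187,"z": 0.0989,"roll": 64.9},{"x": 0.2897,"y": -0.2187,"z": 0.0989,"roll": 64.9}]' --grip 0.7

```text
time_s: 20.07
position: [390.2, 354.8, 96.7]
tool_rot: [0.001, 0.989, 0.151, -0.001]
wrist_force: [-0.4, 0.4, 0.9]
opening: 59.9
grasp_force: 0.0
```

Request:
arm_command --moves '[{"x": 0,"y": 0,"z": 0,"roll": 0},{"x": 0,"y": 0,"z": 0,"roll": 0},{"x": 0,"y": 0,"z": 0,"roll": 0}]'

```text
time_s: 20.32
position: [393.7, 352.6, 99.5]
tool_rot: [-0.0, 0.989, 0.149, 0.001]
wrist_force: [0.7, -0.1, -0.0]
opening: 60.1
grasp_force: 0.0
```

```bash
python3 - <<'E'
from h import *
c=cam("wrist"); save(c,"w4.png"); go(395.2,352.7,15.5,-72.9)
m=(c["img"].astype(int)); g=((m[:,:,2]-m[:,:,0])>-5)&(m.sum(2)>200); g[330:]=0; g[:,:180]&=False
k=max(cv2.findContours(cv2.morphologyEx(g.astype(np.uint8),cv2.MORPH_OPEN,np.ones((3,3))),0,1)[0],key=cv2.contourArea)[:,0]
w=ray(c,k,8)[:,:2]; r=cv2.minAreaRect(w.astype(np.float32)); print(r, cv2.boxPoints(r).round(1).tolist())
E
```

```text
pos [393.7 352.5  99.6] yawy -72.87 shift [0.0014 0.0003 0.0841] roll 0.03265296878112167 t 20.3667
((415.0643310546875, 359.31182861328125), (162.97488403320312, 17.31607437133789), 16.823272705078125) [[334.6000061035156, 344.0], [339.6000061035156, 327.3999938964844], [495.6000061035156, 374.6000061035156], [490.6000061035156, 391.20001220703125]]
```

View pics/w4.png

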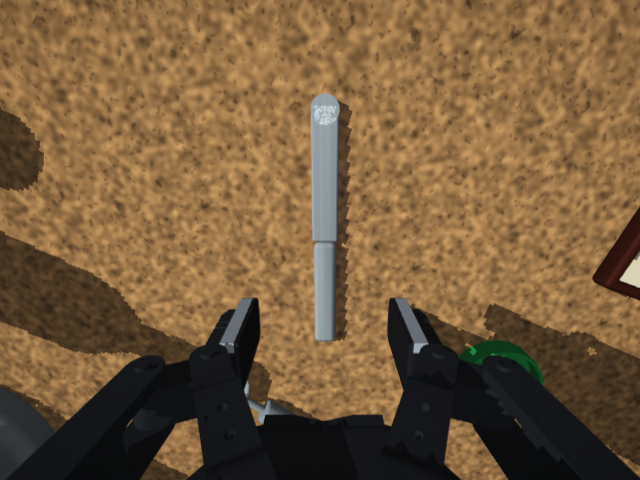

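Knife lies centred between the fingers: tip (324,94), handle step (324,241), handle end (324,341); agrees with the estimate. Descend and grip the handle near the step.

Request:
arm_command --moves '[{"x": 0.0014,"y": 0.0003,"z": 0.025,"roll": 0},{"x": 0.0014,"y": 0.0003,"z": 0.05,"roll": 0},{"x": 0.0014,"y": 0.0003,"z": 0.068,"roll": 0},{"x": 0.0014,"y": 0.0003,"z": 0.078,"roll": 0},{"x": 0.0014,"y": 0.0003,"z": 0.082,"roll": 0},{"x": 0.0014,"y": 0.0003,"z": 0.084,"roll": 0},{"x": 0.0014,"y": 0.0003,"z": 0.084,"roll": 0},{"x": 0.0014,"y": 0.0003,"z": 0.084,"roll": 0}]' --grip 0.5

```text
time_s: 21.03
position: [394.9, 353.6, 15.7]
tool_rot: [-0.0, 0.989, 0.149, 0.001]
wrist_force: [-0.0, -0.4, -0.5]
opening: 42.6
grasp_force: 0.0
```

Request:
arm_command --moves '[{"x": 0,"y": 0,"z": 0,"roll": 0},{"x": 0,"y": 0,"z": 0,"roll": 0},{"x": 0,"y": 0,"z": 0,"roll": 0},{"x": 0,"y": 0,"z": 0,"roll": 0},{"x": 0,"y": 0,"z": 0,"roll": 0},{"x": 0,"y": 0,"z": 0,"roll": 0},{"x": 0,"y": 0,"z": 0,"roll": 0},{"x": 0,"y": 0,"z": 0,"roll": 0},{"x": 0,"y": 0,"z": 0,"roll": 0}]' --grip 0.0

```text
time_s: 21.78
position: [394.6, 353.7, 15.6]
tool_rot: [-0.0, 0.989, 0.15, 0.001]
wrist_force: [-0.5, -0.0, 6.3]
opening: 14.4
grasp_force: 59.1
```

Request:
arm_command --moves '[{"x": 0,"y": 0,"z": -0.02,"roll": 0},{"x": 0,"y": 0,"z": -0.05,"roll": 0},{"x": 0,"y": 0,"z": -0.08,"roll": 0},{"x": 0,"y": 0,"z": -0.11,"roll": 0},{"x": 0,"y": 0,"z": -0.13,"roll": 0},{"x": 0,"y": 0,"z": -0.13,"roll": 0},{"x": 0,"y": 0,"z": -0.13,"roll": 0}]'

```text
time_s: 22.37
position: [394.7, 353.8, 146.0]
tool_rot: [-0.001, 0.989, 0.15, 0.001]
wrist_force: [0.5, 0.5, -0.8]
opening: 14.1
grasp_force: 59.0
```

```bash
python3 - <<'E'
from h import *
# TCP at knife x=-12 -> world target minus 12 along plate x
go(489.1-12,-74.3+0.6,145,-92.9)
E
```

```text
pos [394.7 353.8 146. ] yawy -72.8 shift [-4.770e-02  4.327e-01  4.000e-04] roll 20.097547161297257 t 22.3667
```

Request:
arm_command --moves '[{"x": -0.004,"y": 0.035,"z": 0,"roll": 2},{"x": -0.008,"y": 0.07,"z": 0,"roll": 4},{"x": -0.012,"y": 0.105,"z": 0,"roll": 6},{"x": -0.016,"y": 0.14,"z": 0,"roll": 8},{"x": -0.02,"y": 0.175,"z": 0,"roll": 10},{"x": -0.024,"y": 0.21,"z": 0,"roll": 12},{"x": -0.028,"y": 0.245,"z": 0,"roll": 14},{"x": -0.032,"y": 0.28,"z": 0,"roll": 16},{"x": -0.036,"y": 0.315,"z": 0,"roll": 18},{"x": -0.04,"y": 0.35,"z": 0,"roll": 20},{"x": -0.044,"y": 0.385,"z": 0,"roll": 20.1},{"x": -0.0477,"y": 0.415,"z": 0,"roll": 20.1}]'

```text
time_s: 23.37
position: [470.4, -59.3, 143.4]
tool_rot: [-0.0, 1.0, -0.026, -0.001]
wrist_force: [0.7, 0.1, -0.4]
opening: 14.1
grasp_force: 59.0
```

Request:
arm_command --moves '[{"x": 0,"y": 0.006,"z": 0,"roll": 0},{"x": 0,"y": 0.006,"z": 0,"roll": 0},{"x": 0,"y": 0.006,"z": 0,"roll": 0},{"x": 0,"y": 0.006,"z": 0,"roll": 0}]'

```text
time_s: 23.7
position: [470.2, -62.3, 144.0]
tool_rot: [-0.0, 1.0, -0.025, -0.001]
wrist_force: [-0.1, -0.4, -0.8]
opening: 14.2
grasp_force: 59.0
```

```bash
python3 - <<'E'
from h import *
go(489.1-12.5,-74.3+0.6,16.5,-92.9)
c=cam("wrist"); save(c,"w5.png")
E
```

```text
pos [470.2 -62.3 144. ] yawy -92.88 shift [0.0072 0.0111 0.1275] roll 0.015845931162829174 t 23.7
```

View pics/w5.png

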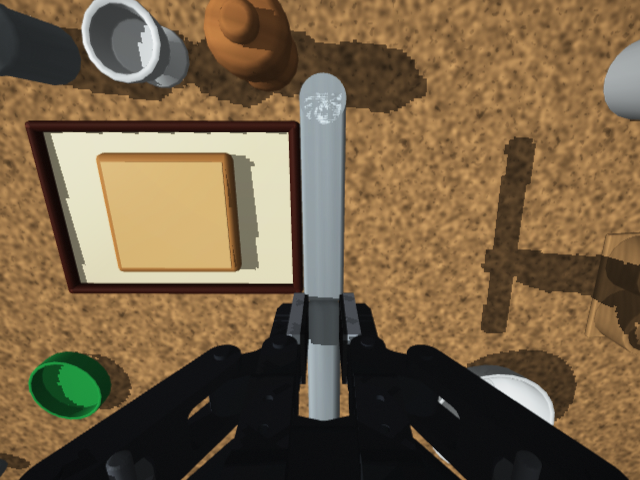

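Knife is straight and level in the grip, pepper/egg cup standing behind plate. Lower and release with a narrow opening.

Request:
arm_command --moves '[{"x": 0.0072,"y": 0.0111,"z": 0.0,"roll": 0},{"x": 0.0072,"y": 0.0111,"z": 0.03,"roll": 0},{"x": 0.0072,"y": 0.0111,"z": 0.06,"roll": 0},{"x": 0.0072,"y": 0.0111,"z": 0.085,"roll": 0},{"x": 0.0072,"y": 0.0111,"z": 0.105,"roll": 0},{"x": 0.0072,"y": 0.0111,"z": 0.118,"roll": 0},{"x": 0.0072,"y": 0.0111,"z": 0.124,"roll": 0},{"x": 0.0072,"y": 0.0111,"z": 0.127,"roll": 0},{"x": 0.0072,"y": 0.0111,"z": 0.128,"roll": 0},{"x": 0.0072,"y": 0.0111,"z": 0.128,"roll": 0},{"x": 0.0072,"y": 0.0111,"z": 0.128,"roll": 0}]'

```text
time_s: 24.67
position: [478.3, -74.8, 17.6]
tool_rot: [0.0, 1.0, -0.025, 0.001]
wrist_force: [0.2, -0.1, -1.0]
opening: 13.9
grasp_force: 59.0
```

Request:
arm_command --moves '[{"x": 0,"y": 0,"z": 0,"roll": 0},{"x": 0,"y": 0,"z": 0,"roll": 0},{"x": 0,"y": 0,"z": 0,"roll": 0},{"x": 0,"y": 0,"z": 0,"roll": 0},{"x": 0,"y": 0,"z": 0,"roll": 0},{"x": 0,"y": 0,"z": 0,"roll": 0}]' --grip 0.3

```text
time_s: 25.17
position: [477.7, -74.8, 16.9]
tool_rot: [-0.0, 1.0, -0.025, 0.0]
wrist_force: [-0.1, -0.6, 0.1]
opening: 25.9
grasp_force: 0.0
```

Request:
arm_command --moves '[{"x": 0,"y": 0,"z": -0.01,"roll": 0},{"x": 0,"y": 0,"z": -0.035,"roll": 0},{"x": 0,"y": 0,"z": -0.07,"roll": 0},{"x": 0,"y": 0,"z": -0.105,"roll": 0},{"x": 0,"y": 0,"z": -0.14,"roll": 0},{"x": -0.003,"y": 0.03,"z": -0.17,"roll": -6},{"x": -0.006,"y": 0.06,"z": -0.18,"roll": -12},{"x": -0.009,"y": 0.095,"z": -0.183,"roll": -19},{"x": -0.012,"y": 0.13,"z": -0.183,"roll": -26},{"x": -0.015,"y": 0.165,"z": -0.183,"roll": -33},{"x": -0.018,"y": 0.2,"z": -0.183,"roll": -40},{"x": -0.022,"y": 0.235,"z": -0.183,"roll": -47}]'

```text
time_s: 26.17
position: [443.4, -308.9, 200.7]
tool_rot: [0.0, 0.93, 0.369, 0.0]
wrist_force: [0.9, 0.6, 0.7]
opening: 25.7
grasp_force: 0.0
```

```bash
python3 - <<'E'
from h import *
go(434,-375,200,-2.9)
T=cam("top"); save(T,"t5.png",(200,150,360,270),5)
th=-.05;X=np.array([np.cos(th),np.sin(th)]);Y=np.array([-X[1],X[0]]);c0=np.array([495.5,54.5])
P=lambda x,y,z:np.r_[c0+x*X+y*Y,z]
pts=[P(113,0,52),P(113,73,50),P(113,-75,93),P(90,-129,6),P(-85,-129,8)]
print(((proj(T,pts)-[200,150])*5).round())
E
```

```text
pos [ 443.4 -308.9  200.7] yawy -46.74 shift [-0.0521  0.0417  0.0008] roll -43.83983752219359 t 26.1667
[[419. 166.]
 [248. 154.]
 [599. 157.]
 [706. 261.]
 [681. 653.]]
```

View pics/t5.png

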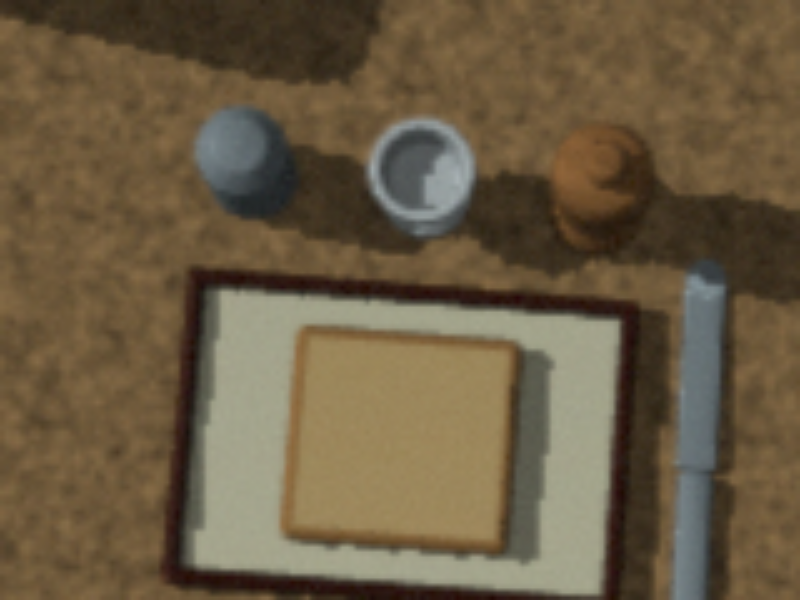

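All within ~2 mm: egg cup rim (422,170) vs. wanted (419,166), salt (240,147) vs (248,154), pepper knob (603,158) vs (599,157), knife tip (708,262) vs (706,261). On to the egg.

Request:
arm_command --moves '[{"x": -0.013,"y": 0.01,"z": 0,"roll": -6.5},{"x": -0.026,"y": 0.02,"z": 0,"roll": -13},{"x": -0.039,"y": 0.03,"z": 0,"roll": -20},{"x": -0.052,"y": 0.0417,"z": 0,"roll": -27},{"x": -0.052,"y": 0.0417,"z": 0,"roll": -34},{"x": -0.052,"y": 0.0417,"z": 0,"roll": -40},{"x": -0.052,"y": 0.0417,"z": 0,"roll": -43.8},{"x": -0.052,"y": 0.0417,"z": 0,"roll": -43.8},{"x": -0.052,"y": 0.0417,"z": 0,"roll": -43.8},{"x": -0.052,"y": 0.0417,"z": 0,"roll": -43.8}]' --grip 1.0

```text
time_s: 27.05
position: [434.2, -373.1, 200.1]
tool_rot: [0.0, 0.728, 0.686, 0.0]
wrist_force: [-0.4, 0.4, 1.3]
opening: 85.4
grasp_force: 0.0
```

```bash
python3 - <<'E'
from h import *
go(434,-375,49,-2.9)
for n in("wrist","top"):
    c=cam(n); h=cv2.cvtColor(c["img"],cv2.COLOR_RGB2HSV).astype(int); q=proj(c,[434,-375,51])[0]
    I=c["img"].astype(int); m=((I[:,:,0]-I[:,:,1])>45*I[:,:,0]/150).astype(np.uint8)&(I[:,:,2]>0.6*I[:,:,1]).astype(np.uint8)
    yy,xx=np.mgrid[:480,:640]; m&=(np.hypot(xx-q[0],yy-q[1])<70*(1 if n=="wrist" else .4)).astype(np.uint8)
    cs=max(cv2.findContours(cv2.morphologyEx(m,cv2.MORPH_OPEN,np.ones((3,3))),0,1)[0],key=cv2.contourArea)
    print(n,q,cv2.boundingRect(cs),cv2.contourArea(cs),cv2.minEnclosingCircle(cs)); (u,v),r=cv2.minEnclosingCircle(cs); print(ray(c,(u,v),51))
    if n=="wrist": k=c
E
```

```text
pos [ 434.2 -373.1  200.1] yawy -3.42 shift [-1.900e-03 -1.000e-04  1.511e-01] roll -0.5179479717604067 t 27.05
wrist [321.84216533 233.85818222] (298, 208, 50, 52) 1981.5 ((322.0616149902344, 233.30149841308594), 26.017578125)
[[ 434.21972711 -374.51034435   51.        ]]
top [481.6878627  269.23435316] (474, 271, 4, 3) 6.0 ((475.5, 272.0), 1.8028756380081177)
[[ 427.88123378 -361.5784291    51.        ]]
```

Request:
arm_command --moves '[{"x": -0.0015,"y": 0,"z": 0.03,"roll": 0},{"x": -0.0015,"y": 0,"z": 0.06,"roll": 0},{"x": -0.0015,"y": 0,"z": 0.09,"roll": 0},{"x": -0.0015,"y": 0,"z": 0.115,"roll": 0},{"x": -0.0015,"y": 0,"z": 0.135,"roll": 0},{"x": -0.0015,"y": 0,"z": 0.146,"roll": 0},{"x": -0.0015,"y": 0,"z": 0.151,"roll": 0},{"x": -0.0015,"y": 0,"z": 0.151,"roll": 0},{"x": -0.0015,"y": 0,"z": 0.151,"roll": 0},{"x": -0.0015,"y": 0,"z": 0.151,"roll": 0}]' --grip 1.0

```text
time_s: 27.98
position: [434.9, -375.4, 50.0]
tool_rot: [0.001, 0.727, 0.687, 0.0]
wrist_force: [-0.4, -0.8, 0.6]
opening: 85.5
grasp_force: 0.0
```

Request:
arm_command --moves '[{"x": 0,"y": 0,"z": 0,"roll": 0},{"x": 0,"y": 0,"z": 0,"roll": 0},{"x": 0,"y": 0,"z": 0,"roll": 0},{"x": 0,"y": 0,"z": 0,"roll": 0},{"x": 0,"y": 0,"z": 0,"roll": 0},{"x": 0,"y": 0,"z": 0,"roll": 0},{"x": 0,"y": 0,"z": 0,"roll": 0},{"x": 0,"y": 0,"z": 0,"roll": 0}]' --grip 0.0

```text
time_s: 28.65
position: [433.3, -374.8, 49.2]
tool_rot: [-0.001, 0.727, 0.687, -0.0]
wrist_force: [-4.8, -0.9, 4.4]
opening: 41.1
grasp_force: 59.9
```

Request:
arm_command --moves '[{"x": 0,"y": 0,"z": -0.01,"roll": 0},{"x": 0,"y": 0,"z": -0.03,"roll": 0},{"x": 0,"y": 0,"z": -0.06,"roll": 0},{"x": 0,"y": 0,"z": -0.09,"roll": 0},{"x": 0,"y": 0,"z": -0.12,"roll": 0},{"x": 0,"y": 0,"z": -0.14,"roll": 0},{"x": 0,"y": 0,"z": -0.14,"roll": 0},{"x": 0,"y": 0,"z": -0.14,"roll": 0}]'

```text
time_s: 29.32
position: [434.8, -375.2, 190.5]
tool_rot: [0.002, 0.727, 0.687, 0.0]
wrist_force: [0.1, -0.6, -2.2]
opening: 40.8
grasp_force: 60.8
```

```bash
python3 - <<'E'
from h import *
go(607.5,48.7,190,-2.9)
E
```

```text
pos [ 434.8 -375.2  190.5] yawy -3.28 shift [4.331e-01 1.481e-01 1.000e-04] roll -0.38256027823626937 t 29.3167
```

Request:
arm_command --moves '[{"x": 0.015,"y": 0.005,"z": 0,"roll": 0},{"x": 0.045,"y": 0.015,"z": 0,"roll": 0},{"x": 0.08,"y": 0.027,"z": 0,"roll": 0},{"x": 0.115,"y": 0.039,"z": 0,"roll": 0},{"x": 0.15,"y": 0.051,"z": 0,"roll": 0},{"x": 0.185,"y": 0.063,"z": 0,"roll": 0},{"x": 0.22,"y": 0.075,"z": 0,"roll": 0},{"x": 0.255,"y": 0.087,"z": 0,"roll": 0},{"x": 0.29,"y": 0.099,"z": 0,"roll": 0},{"x": 0.325,"y": 0.111,"z": 0,"roll": 0},{"x": 0.36,"y": 0.123,"z": 0,"roll": 0},{"x": 0.39,"y": 0.134,"z": 0,"roll": 0}]'

```text
time_s: 30.32
position: [589.8, 9.4, 187.3]
tool_rot: [-0.001, 0.727, 0.687, -0.001]
wrist_force: [0.2, 0.7, -1.2]
opening: 41.2
grasp_force: 60.7
```

Request:
arm_command --moves '[{"x": 0.02,"y": 0.007,"z": 0,"roll": 0},{"x": 0.034,"y": 0.012,"z": 0,"roll": 0},{"x": 0.042,"y": 0.014,"z": 0,"roll": 0},{"x": 0.043,"y": 0.014,"z": 0,"roll": 0},{"x": 0.043,"y": 0.014,"z": 0,"roll": 0},{"x": 0.043,"y": 0.014,"z": 0,"roll": 0},{"x": 0.043,"y": 0.014,"z": 0,"roll": 0}]'

```text
time_s: 30.9
position: [606.2, 47.9, 188.7]
tool_rot: [-0.0, 0.727, 0.686, -0.0]
wrist_force: [-0.6, 0.1, 0.2]
opening: 41.0
grasp_force: 60.7
```

```bash
python3 - <<'E'
from h import *
go(607.5,48.7,66)
c=cam("wrist"); save(c,"w6.png",(190,120,450,400),2)
print(((proj(c,[[607.5,48.7,52],[607.5,48.7,191]])-[190,120])*2).round())
E
```

```text
pos [606.2  47.9 188.7] yawy -3.35 shift [0.0009 0.0013 0.1227] roll None t 30.9
[[267. 230.]
 [268. 417.]]
```

View pics/w6.png

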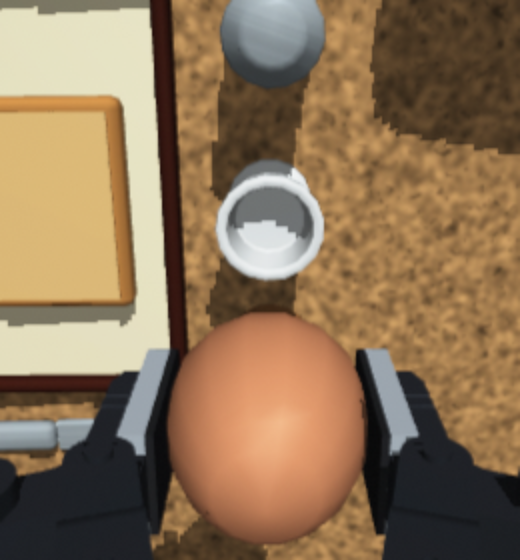

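Egg upright between the pads, cup rim centre at (270,226) vs. predicted (267,230), ~1 mm. Lower and release.

Request:
arm_command --moves '[{"x": 0.0016,"y": 0.0018,"z": 0.02,"roll": 0},{"x": 0.0016,"y": 0.0018,"z": 0.05,"roll": 0},{"x": 0.0016,"y": 0.0018,"z": 0.08,"roll": 0},{"x": 0.0016,"y": 0.0018,"z": 0.1,"roll": 0},{"x": 0.0016,"y": 0.0018,"z": 0.112,"roll": 0},{"x": 0.0016,"y": 0.0018,"z": 0.118,"roll": 0},{"x": 0.0016,"y": 0.0018,"z": 0.121,"roll": 0},{"x": 0.0016,"y": 0.0018,"z": 0.122,"roll": 0},{"x": 0.0016,"y": 0.0018,"z": 0.122,"roll": 0},{"x": 0.0016,"y": 0.0018,"z": 0.122,"roll": 0}]'

```text
time_s: 31.78
position: [609.4, 50.6, 68.0]
tool_rot: [0.001, 0.727, 0.687, 0.001]
wrist_force: [-0.4, -0.3, -1.4]
opening: 40.8
grasp_force: 60.7
```

Request:
arm_command --moves '[{"x": -0.0008,"y": -0.001,"z": 0.001,"roll": 0},{"x": -0.0008,"y": -0.001,"z": 0.002,"roll": 0},{"x": -0.0008,"y": -0.001,"z": 0.002,"roll": 0},{"x": -0.0008,"y": -0.001,"z": 0.002,"roll": 0}]'

```text
time_s: 32.12
position: [608.6, 49.7, 66.6]
tool_rot: [0.001, 0.727, 0.687, 0.001]
wrist_force: [-2.2, -1.4, 10.4]
opening: 41.0
grasp_force: 61.8
```

Request:
arm_command --moves '[{"x": 0,"y": 0,"z": -0.0005,"roll": 0},{"x": 0,"y": 0,"z": -0.0005,"roll": 0}]'

```text
time_s: 32.28
position: [608.4, 49.8, 66.6]
tool_rot: [0.001, 0.727, 0.687, 0.001]
wrist_force: [0.2, -1.8, 8.4]
opening: 41.3
grasp_force: 61.5
```

Request:
arm_command --moves '[{"x": 0,"y": 0,"z": 0,"roll": 0},{"x": 0,"y": 0,"z": 0,"roll": 0},{"x": 0,"y": 0,"z": 0,"roll": 0},{"x": 0,"y": 0,"z": 0,"roll": 0},{"x": 0,"y": 0,"z": 0,"roll": 0},{"x": 0,"y": 0,"z": 0,"roll": 0},{"x": 0,"y": 0,"z": 0,"roll": 0}]' --grip 0.8

```text
time_s: 32.87
position: [607.5, 49.8, 65.2]
tool_rot: [-0.0, 0.727, 0.687, -0.0]
wrist_force: [0.4, 0.3, 0.3]
opening: 68.2
grasp_force: 0.0
```

Request:
arm_command --moves '[{"x": 0,"y": 0,"z": -0.02,"roll": 0},{"x": 0,"y": 0,"z": -0.05,"roll": 0},{"x": 0,"y": 0,"z": -0.085,"roll": 0},{"x": 0,"y": 0,"z": -0.12,"roll": 0},{"x": 0,"y": 0,"z": -0.15,"roll": 0},{"x": 0,"y": 0,"z": -0.15,"roll": 0},{"x": 0,"y": 0,"z": -0.15,"roll": 0},{"x": 0,"y": 0,"z": -0.15,"roll": 0}]'

```text
time_s: 33.53
position: [607.1, 49.8, 214.7]
tool_rot: [-0.0, 0.727, 0.687, -0.0]
wrist_force: [-0.6, 0.8, -0.6]
opening: 68.5
grasp_force: 0.0
```

```bash
python3 - <<'E'
from h import *
w=cam("wrist")
S=cam("side"); 
e=proj(S,[[608.3,49.5,42],[608.3,49.5,98],[608.3,49.5,52]]); print("side expected low/top/rim",e)
print("wrist expected eq/top/rim", proj(w,[[608.3,49.5,67],[608.3,49.5,98],[608.3,49.5,52]]))
for n,c,k in(("wrist",w,90),("side",S,40)):
    I=c["img"].astype(int); q=proj(c,[608.3,49.5,70])[0]
    m=((I[:,:,0]-I[:,:,1]>0.28*I[:,:,0])&(I[:,:,2]>0.58*I[:,:,1])).astype(np.uint8); yy,xx=np.mgrid[:480,:640]; m&=(np.hypot(xx-q[0],yy-q[1])<k).astype(np.uint8)
    cs=max(cv2.findContours(cv2.morphologyEx(m,cv2.MORPH_OPEN,np.ones((2,2))),0,1)[0],key=cv2.contourArea); print(n,q,cv2.boundingRect(cs),cv2.minAreaRect(cs),cv2.contourArea(cs))
o=np.zeros((520,800,3),np.uint8)
a=w["img"][60:320,190:390,::-1]; o[:520,:400]=cv2.resize(a,None,fx=2,fy=2)
x,y=e[2].astype(int); b=S["img"][y-65:y+65,x-50:x+50,::-1]; o[:520,400:]=cv2.resize(b,None,fx=4,fy=4); cv2.imwrite("pics/fin.png",o); print(x,y)
E
```

```text
side expected low/top/rim [[267.23989719 240.07325046]
 [265.86049826 222.71263399]
 [266.99897177 237.04105021]]
wrist expected eq/top/rim [[323.54121915 232.43256758]
 [323.58456494 243.88373493]
 [323.52327505 227.69206475]]
wrist [323.54502297 233.43746937] (300, 210, 51, 52) ((325.0, 235.5), (51.0, 50.0), 90.0) 2001.5
side [266.55947359 231.50968489] (281, 212, 17, 33) ((289.00128173828125, 228.02496337890625), (32.30963897705078, 15.081160545349121), 87.1375961303711) 353.5
266 237
```

View pics/fin.png

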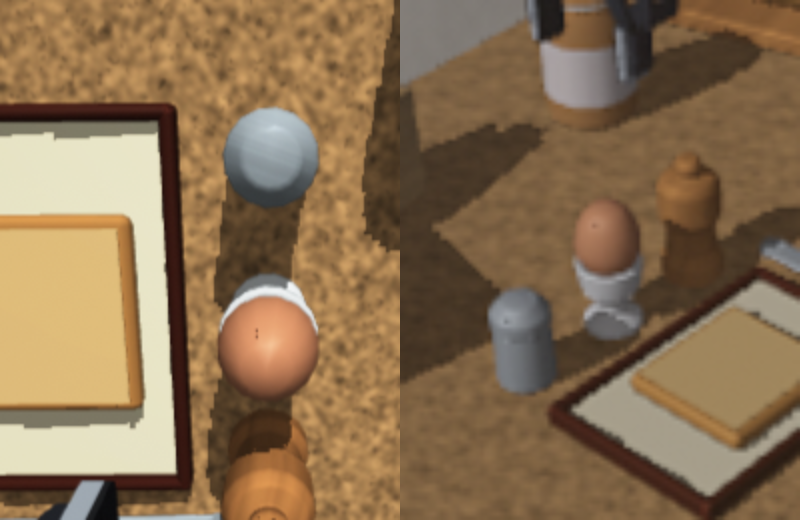

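The picture shows the egg upright in the cup ((605,235) side crop, (268,345) wrist crop), salt, cup and pepper in line; the gripper is clear.

```bash
python3 -c "
from h import *
print(hand_in())"
```

```text
the job is handed in; nothing more can be done
None
```

The breakfast place is laid and handed in: the last pictures show the salt shaker, egg cup and pepper mill in line behind the plate, with the egg upright in the cup; before the egg went in, those three and the knife each measured within about 3 mm of their places, nothing came near the drinking cup, and no verdict was returned.

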